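# Shut and latch the keepsake box

### The arm

A 6-joint arm with a two-finger parallel gripper is mounted at the origin on the work surface. World frame = base frame: x ahead of the robot, y to its left, z up, the work surface at z = 0. Lengths are in m, angles in rad, forces in N, time in s.
With the tool pointing down it reaches from about 0.4 to 0.825 m from the base axis. Payload 7 kg.
Tool frame: the origin (TCP) lies on the front face of the gripper's body, between the roots of the fingers; the fingertips stand 66 mm ahead of it and the grasp point (between the pads) lies 47 mm ahead of it; z points along the fingers, y is the line along which they close (so a half turn about z gives the same grasp; the last joint's range is limited). The gripper opens to 88 mm and grips with 3 to 60 N. Pads are 19 mm wide; open, the fingers measure 130 mm over their backs; the gripper's body (78 mm by 193 mm) begins 47 mm behind the grasp point.
Start: joints at [1.55, 0.359, 0.012, 0, -1.224, -0.288], TCP at [0.205, 0.643, 0.292] pointing down, gripper open.
Joint ranges: [-3.07, 3.07], [-1.43, 2.12], [-1.02, 1.25], [-3.03, 1.67], [-3.05, -0], [-3.03, 3.03]. Speed limits (rad/s): [2.39, 2.39, 3.01, 3.14, 3.14, 3.14].

### API

Orientations are given as [roll, pitch, yaw] about the fixed x, y, z axes, in that order (R = Rz(yaw) Ry(pitch) Rx(roll)).
In Python, from station import arm gives the robot as it stands. The module is installed in compiled form; this text tells all that it offers.
- The arm moves only by the tool move_arm, never from a script. Its argument "increments" is a list of rows, each an object of numbers: "jaw": the gripper command: -1 is shut, 1 is fully open, values between are in proportion; "dx", "dy", "dz": the shift along the tool's x, y, z in m; "twist": the turn about the tool's z in rad. A call has 1 to 12 rows; each row shifts and turns the commanded pose from where the row before left it, along the tool's axes as they then stand; what a row does not reach is not made up. A row lasts 1/12 s, in which the tool goes at most 41.7 mm and 7.16 degrees, less where a joint would pass 70% of its speed; a pose out of reach is approached as far as the arm can. A call is refused whole if a number of a shift passes 0.0417 or a number of a turn 0.125, either way. A call with a gripper value outside its range is refused whole. The fingers move at their own pace and stop on an object; "force" is the grip in N (left out, the last holds). Time passes only in rows, so rows that do not move let the fingers close. It gives the time, the measured TCP pose, the force, the opening and the grip force at its end, in the units of the state.
- arm.get_state(): the state, without advancing time (a new reading comes with each control period).
- arm.grab_frame(name): name is "scene" or "top"; returns the picture (420x560x3 uint8, blue, green, red); there is no depth.
- arm.camera_info(name): a dict with "K" (3x3 intrinsics, pixels), "extrinsics" (4x4, takes a point from camera to world coordinates). Camera axes: x right, y down, z forward; pixel columns grow to the right and rows downward; lengths in m; the calibration is good to about 2 mm. A picture is of the moment at which its call begins. camera_info takes no time and is no camera call.
- arm.job_done(): hands the job in; it is judged then, once.
Trained networks look in the newest picture that a camera, given by its name, has taken for a name from the list of things; names that differ only in an ending like _2 or _b are one class to them, and where a whole thing is asked for, a point or a joint stands for the part that bears it (a point fixed in the world has none). Each returns a list of dicts, best first, with "score" (0 to 1); they miss things now and then, are a little off and sometimes report something else, mostly with a low value. They report only what shows in the picture. A call takes as long as a camera call.
- arm.find_in(camera, name): "position" ([x, y, z] in m, in world coordinates, good to about 4 mm: the middle of the surface that is visible of it).
- arm.silhouettes(camera, name): "pixels" (420x560 bool, what is visible of it).
- arm.pinpoint(camera, name): "position" ([x, y, z] in m, in world coordinates, good to about 4 mm: a listed point, or the origin of a listed thing).
The state is a dict: "t": time; "q": joint angles; "qd": joint speeds; "joint_efforts": joint torques, N m; "eef_pos": TCP position; "ee_rot": TCP orientation; "force": force on the tool from outside, world axes, zero at the start; "moment": the same for the moment, N m; "width": finger opening in m; "gripper_force": force on a finger pad.
Only numpy, scipy, OpenCV 4.12 (cv2) and the standard library are available. Lean on these libraries where they do the work, as an engineer would, in place of code of your own. Each camera call takes 0.05 s, during which the arm holds its last target. There are 200 camera calls.

### The job

Tidy the hall console: push the open lid of the wooden keepsake box fully shut with the fingertips, then flip the dark steel lever catch on its front over past upright so that it snaps down onto the lid. Pick nothing up, do not swing the lid farther open, and leave everything else on the table standing where it is.

Things in the scene. Friction and masses are not known exactly. Their poses are not given: they have to be found in the camera images.
- keepbox: Pale wooden box, fixed to the table, 140 mm (own x) by 180 mm (own y), walls 76 mm high. Origin: centre of its underside, on the table; z up. The lid's hinge runs along the wall at own x = +70 mm; the lever catch is at the middle of the opposite wall, the front. Its dark steel bracket (26 mm wide) stands out to own x = -86 mm and 100 mm above the table. Loose things stand beside both ends and near the front.
- lid (a joint): Lid angle in rad: 0 = fully shut, flat on the walls; starts open at 0.55 to 0.9, can go to 1.3. A plain flat wooden board without handle, 142 mm from hinge to free edge, 184 mm wide, 10 mm thick, 250 g; hinge axis at own x = +70 mm of the box, 76 mm above the table. Stiff hinge (friction 0.35 Nm): it stays where it is left. Shut, its upper face is 86 mm above the table.
- lid_edge (a point): Middle of the lid's free edge, on its upper (outer) face; moves with the lid; x and y of its frame are those of the lid.
- catch (a joint): Lever angle in rad about an axis parallel to the box's own y, at own x = -82 mm, 90 mm above the table. 0 = open stop (the start), leaning 0.8 rad outwards from upright, away from the box; 0.8 = upright; 2.25 = closed stop, nearly flat over the lid. A spring drives it to the stop on its side of upright: flipping takes up to 0.15 Nm (2 to 3 N at the knob); past upright it snaps over alone.
- catch_knob (a point): Centre of the ball knob (22 mm across) at the end of the lever, a 10 mm thick dark steel rod; 65 mm from the lever's axis. At the open stop it stands 47 mm out from the axis and 135 mm above the table.
- pillar: Bystander: dark pillar candle, 60 mm across, 100 mm high, loose, beside one end of the box. Origin: centre of its underside.
- succulent: Bystander: small grey pot with a succulent, 66 mm across, 60 mm high (about 110 mm with the leaves), loose, beside the other end of the box. Origin: centre of its underside.
- votive: Bystander: small white open cup, 64 mm across, 55 mm high, loose, off to one side before the front of the box. Origin: centre of its underside.
- bowl: Bystander: grey bowl, 130 mm across, 50 mm high, loose. Origin: centre of its underside.
- candle: Bystander: pale candle, 64 mm across, 75 mm high, loose. Origin: centre of its underside.
- basket: Bystander: shallow tan basket, 170 mm across, 65 mm high, loose. Origin: centre of its underside.

How it is judged:
By the outcome, as a careful person would: the job done as asked, in the order asked, and still so for the second after the job is handed in, with the robot touching nothing.
It also fails if it takes over 38 s, if anything falls off the work surface, if the arm or the gripper's body presses on something with over 40 N, if the wrist force passes 120 N, or if a joint passes its speed limit or range.

## Working session

There is one attempt and no reset: what is moved stays moved. The work goes in short steps, Python scripts to look and compute and a tool call to move; the robot and the scene stay as the last step left them, time stands still between calls to the robot, and variables do not carry over. Pictures are saved under pics/ and viewed, at most 10 in all, crops included, and the job is handed in when it is done.

Besides the shell and the picture viewer there is one more tool, called as name(argument=value, ...) on one line, values as JSON. move_arm: Moves the arm, as the interface text tells. Its arguments: {"type":"object","properties":{"increments":{"type":"array"},"force":{"type":"number"}},"required":["increments"]}

```bash
mkdir -p pics; python3 - <<'E'
from station import arm
import cv2,numpy as np
a=arm.grab_frame("scene");b=arm.grab_frame("top")
cv2.imwrite("pics/s0.png",a);cv2.imwrite("pics/t0.png",b)
for n in ["keepbox","lid_edge","catch_knob","pillar","succulent","votive","bowl","candle","basket"]:
  for c in ["scene","top"]:
    r=arm.pinpoint(c,n)
    print(n,c,[(np.round(x["position"],3).tolist(),round(x["score"],2)) for x in r[:2]])
s=arm.get_state();print(s["t"],s["eef_pos"],s["ee_rot"],s["force"],s["width"])
for c in ["scene","top"]:print(np.round(arm.camera_info(c)["extrinsics"],3).tolist(),np.round(arm.camera_info(c)["K"],0).tolist())
E
```

```text
keepbox scene [([0.586, -0.059, -0.001], 0.87), ([0.715, -0.065, 0.134], 0.26)]
keepbox top [([0.581, -0.058, 0.001], 0.58), ([0.711, -0.064, 0.137], 0.58)]
lid_edge scene [([0.626, -0.061, 0.167], 0.89)]
lid_edge top [([0.62, -0.059, 0.167], 0.55)]
catch_knob scene [([0.714, -0.066, 0.134], 0.68)]
catch_knob top [([0.711, -0.068, 0.136], 0.7)]
pillar scene [([0.547, 0.102, -0.003], 0.6)]
pillar top [([0.556, 0.098, 0.001], 0.93), ([0.62, 0.453, 0.0], 0.43)]
succulent scene [([0.587, -0.217, -0.003], 0.71)]
succulent top [([0.588, -0.219, -0.003], 0.9)]
votive scene [([0.713, -0.185, 0.004], 0.59)]
votive top [([0.717, -0.186, -0.002], 0.62)]
bowl scene [([0.627, -0.392, 0.0], 0.6), ([0.626, -0.061, 0.17], 0.34)]
bowl top [([0.627, -0.392, -0.002], 0.55), ([0.709, -0.065, 0.136], 0.28)]
candle scene [([0.404, 0.498, -0.003], 0.79), ([0.583, -0.06, -0.002], 0.7)]
candle top [([0.41, 0.505, 0.001], 0.57)]
basket scene [([0.619, 0.454, 0.0], 0.78)]
basket top [([0.62, 0.453, 0.001], 0.55)]
1.0 [0.20516291 0.64306005 0.29217837] [-3.14154658e+00 -1.31306515e-05 -3.08828652e-01] [ 0.72793665 -0.23094058  0.81036982] 0.08769953445867364
[[0.748, 0.438, -0.499, 1.235], [0.664, -0.498, 0.557, -0.705], [-0.005, -0.748, -0.664, 0.962], [0.0, 0.0, 0.0, 1.0]] [[455.0, 0.0, 284.0], [0.0, 455.0, 204.0], [0.0, 0.0, 1.0]]
[[-0.03, -0.99, 0.137, 0.423], [-0.999, 0.028, -0.018, 0.031], [0.014, -0.137, -0.99, 1.381], [0.0, 0.0, 0.0, 1.0]] [[492.0, 0.0, 281.0], [0.0, 492.0, 207.0], [0.0, 0.0, 1.0]]
```

View pics/s0.png

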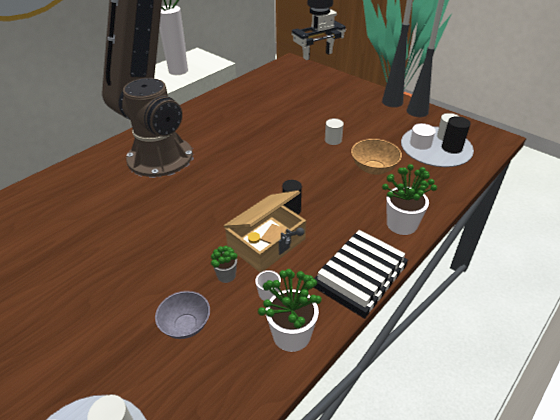

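View pics/t0.png

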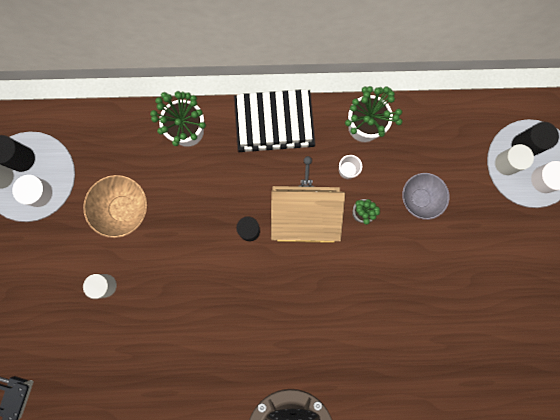

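The scene picture shows the box at about (265,228) with its front facing away from the robot, and the knob at (298,232). The top picture shows the lid at (307,215), the knob at (307,160) and the votive at (350,166). A large plant stands at (372,115), near the knob side.

The lid is open about 0.62 rad and the box front points along (0.998,-0.066).

move_arm(increments=[{"jaw": -1,"twist": -0.081},{"jaw": -1,"twist": -0.081},{"jaw": -1,"twist": -0.081},{"jaw": -1,"dx": 0.0225,"dy": 0.034},{"jaw": -1,"dx": 0.0225,"dy": 0.034},{"jaw": -1,"dx": 0.0225,"dy": 0.034},{"jaw": -1,"dx": 0.0225,"dy": 0.034},{"jaw": -1,"dx": 0.0225,"dy": 0.034},{"jaw": -1,"dx": 0.0225,"dy": 0.034},{"jaw": -1,"dx": 0.0225,"dy": 0.034},{"jaw": -1,"dx": 0.0225,"dy": 0.034},{"jaw": -1,"dx": 0.0225,"dy": 0.034}], force=5)

```text
$.increments[0]: bad value
```

move_arm(increments=[{"jaw": -1,"dx": 0.0225,"dy": 0.034},{"jaw": -1,"dx": 0.0225,"dy": 0.034},{"jaw": -1,"dx": 0.0225,"dy": 0.034},{"jaw": -1,"dx": 0.0225,"dy": 0.034},{"jaw": -1,"dx": 0.0225,"dy": 0.034},{"jaw": -1,"dx": 0.0225,"dy": 0.034},{"jaw": -1,"dx": 0.0225,"dy": 0.034},{"jaw": -1,"dx": 0.0225,"dy": 0.034},{"jaw": -1,"dx": 0.0225,"dy": 0.034},{"jaw": -1,"dx": 0.0225,"dy": 0.034},{"jaw": -1,"dx": 0.0225,"dy": 0.034},{"jaw": -1}])

```text
$.increments[0]: bad value
```

Rows apparently need every key.

move_arm(increments=[{"jaw": -1,"dx": 0,"dy": 0,"dz": 0,"twist": -0.081},{"jaw": -1,"dx": 0,"dy": 0,"dz": 0,"twist": -0.081},{"jaw": -1,"dx": 0,"dy": 0,"dz": 0,"twist": -0.081},{"jaw": -1,"dx": 0.0225,"dy": 0.034,"dz": 0,"twist": 0},{"jaw": -1,"dx": 0.0225,"dy": 0.034,"dz": 0,"twist": 0},{"jaw": -1,"dx": 0.0225,"dy": 0.034,"dz": 0,"twist": 0},{"jaw": -1,"dx": 0.0225,"dy": 0.034,"dz": 0,"twist": 0},{"jaw": -1,"dx": 0.0225,"dy": 0.034,"dz": 0,"twist": 0},{"jaw": -1,"dx": 0.0225,"dy": 0.034,"dz": 0,"twist": 0},{"jaw": -1,"dx": 0.0225,"dy": 0.034,"dz": 0,"twist": 0},{"jaw": -1,"dx": 0.0225,"dy": 0.034,"dz": 0,"twist": 0}], force=5)

```text
t: 1.92
eef_pos: [0.3674, 0.358, 0.2926]
ee_rot: [-3.141, -0.0, -0.065]
force: [1.4, 0.9, 0.3]
width: 0.0197
gripper_force: 0.0
```

move_arm(increments=[{"jaw": -1,"dx": 0.0224,"dy": 0.0334,"dz": 0,"twist": 0},{"jaw": -1,"dx": 0.0224,"dy": 0.0334,"dz": 0,"twist": 0},{"jaw": -1,"dx": 0.0224,"dy": 0.0334,"dz": 0,"twist": 0},{"jaw": -1,"dx": 0.0224,"dy": 0.0334,"dz": 0,"twist": 0},{"jaw": -1,"dx": 0.0224,"dy": 0.0334,"dz": 0,"twist": 0},{"jaw": -1,"dx": 0.0224,"dy": 0.0334,"dz": 0,"twist": 0},{"jaw": -1,"dx": 0.0224,"dy": 0.0334,"dz": 0,"twist": 0},{"jaw": -1,"dx": 0.0224,"dy": 0.0334,"dz": 0,"twist": 0},{"jaw": -1,"dx": 0.0224,"dy": 0.0334,"dz": 0,"twist": 0},{"jaw": -1,"dx": 0.0224,"dy": 0.0334,"dz": 0,"twist": 0},{"jaw": -1,"dx": 0.0224,"dy": 0.0334,"dz": 0,"twist": 0},{"jaw": -1,"dx": 0.0224,"dy": 0.0334,"dz": 0,"twist": 0}])

```text
t: 2.92
eef_pos: [0.6095, -0.0598, 0.2924]
ee_rot: [-3.141, -0.001, -0.066]
force: [0.6, 0.5, 0.3]
width: 0.0003
gripper_force: 0.0
```

move_arm(increments=[{"jaw": -1,"dx": 0,"dy": 0,"dz": 0.02,"twist": 0},{"jaw": -1,"dx": 0,"dy": 0,"dz": 0.02,"twist": 0},{"jaw": -1,"dx": 0,"dy": 0,"dz": 0.015,"twist": 0},{"jaw": -1,"dx": 0,"dy": 0,"dz": 0.008,"twist": 0},{"jaw": -1,"dx": 0,"dy": 0,"dz": 0.008,"twist": 0},{"jaw": -1,"dx": 0,"dy": 0,"dz": 0.008,"twist": 0},{"jaw": -1,"dx": 0,"dy": 0,"dz": 0.008,"twist": 0},{"jaw": -1,"dx": 0,"dy": 0,"dz": 0.008,"twist": 0},{"jaw": -1,"dx": 0,"dy": 0,"dz": 0.008,"twist": 0},{"jaw": -1,"dx": 0,"dy": 0,"dz": 0.008,"twist": 0},{"jaw": -1,"dx": 0,"dy": 0,"dz": 0.008,"twist": 0},{"jaw": -1,"dx": 0,"dy": 0,"dz": 0.008,"twist": 0}])

```text
t: 3.92
eef_pos: [0.6091, -0.0577, 0.1646]
ee_rot: [-3.141, -0.001, -0.066]
force: [1.4, -0.2, 3.0]
width: 0.0005
gripper_force: 1.2
```

Force of 3 N: the lid is moving under the tips. Next I press it to fully shut at z ≈ 0.152.

move_arm(increments=[{"jaw": -1,"dx": 0,"dy": 0,"dz": 0.005,"twist": 0},{"jaw": -1,"dx": 0,"dy": 0,"dz": 0.004,"twist": 0},{"jaw": -1,"dx": 0,"dy": 0,"dz": 0.003,"twist": 0},{"jaw": -1,"dx": 0,"dy": 0,"dz": 0.001,"twist": 0},{"jaw": -1,"dx": 0,"dy": 0,"dz": 0,"twist": 0}])

```text
t: 4.33
eef_pos: [0.6084, -0.0578, 0.152]
ee_rot: [3.141, 0.001, -0.066]
force: [1.0, 0.8, 1.1]
width: 0.0004
gripper_force: 0.5
```

move_arm(increments=[{"jaw": -1,"dx": 0,"dy": 0,"dz": 0.001,"twist": 0},{"jaw": -1,"dx": 0,"dy": 0,"dz": 0.001,"twist": 0},{"jaw": -1,"dx": 0,"dy": 0,"dz": 0,"twist": 0}])

```text
t: 4.58
eef_pos: [0.6084, -0.0578, 0.1518]
ee_rot: [3.141, -0.0, -0.065]
force: [-4.0, 1.4, 14.1]
width: 0.0006
gripper_force: 7.1
```

move_arm(increments=[{"jaw": -1,"dx": 0,"dy": 0,"dz": -0.01,"twist": 0},{"jaw": -1,"dx": 0,"dy": 0,"dz": -0.03,"twist": 0},{"jaw": -1,"dx": 0,"dy": 0,"dz": -0.04,"twist": 0},{"jaw": -1,"dx": 0,"dy": 0,"dz": -0.04,"twist": 0},{"jaw": -1,"dx": 0,"dy": 0,"dz": -0.02,"twist": 0},{"jaw": -1,"dx": 0,"dy": 0,"dz": 0,"twist": 0}])

```text
t: 5.08
eef_pos: [0.6104, -0.0579, 0.2965]
ee_rot: [-3.14, -0.009, -0.065]
force: [-0.3, -0.4, -0.2]
width: 0.0004
gripper_force: 0.0
```

```bash
python3 - <<'E'
from station import arm
import cv2,numpy as np
a=arm.grab_frame("scene");arm.grab_frame("top")
cv2.imwrite("pics/s1.png",cv2.resize(a[150:330,190:430],None,fx=3,fy=3))
for n in ["lid_edge","catch_knob"]:
  for c in ["scene","top"]:
    print(n,c,[(np.round(x["position"],3).tolist(),round(x["score"],2)) for x in arm.pinpoint(c,n)[:2]])
s=arm.get_state();print(s["t"],s["eef_pos"],s["q"],s["force"])
E
```

```text
lid_edge scene [([0.658, -0.062, 0.088], 0.72)]
lid_edge top [([0.627, -0.396, 0.002], 0.74)]
catch_knob scene [([0.715, -0.065, 0.133], 0.69)]
catch_knob top []
5.3833 [ 0.60805316 -0.05789841  0.28865419] [ 2.24299157e-01  2.57744402e-01 -1.39526005e-01 -3.70372575e-04
 -1.17631645e+00  1.28061308e+00] [-0.24374673 -0.5744359   0.31498275]
```

View pics/s1.png

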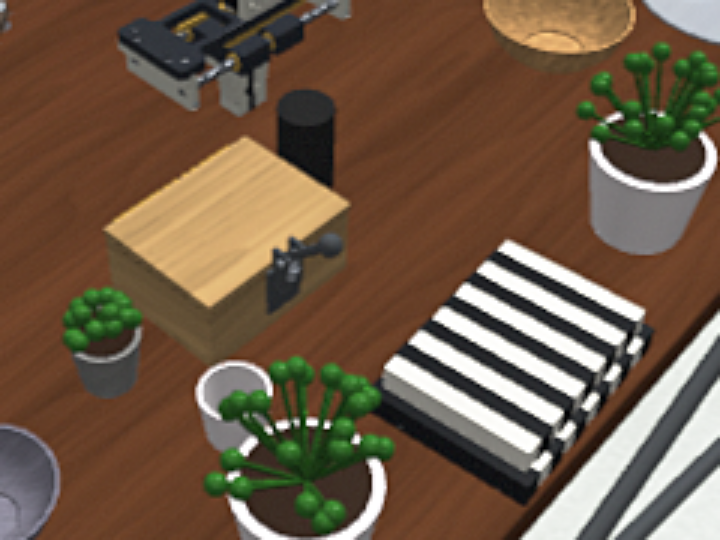

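Lid lies flat on the box (crop 225,220). The knob is still out at crop (330,245). I'll turn the gripper 90° so its narrow side faces the plant, then go outside the knob.

move_arm(increments=[{"jaw": -1,"dx": 0,"dy": 0,"dz": 0,"twist": 0.121},{"jaw": -1,"dx": 0,"dy": 0,"dz": 0,"twist": 0.121},{"jaw": -1,"dx": 0,"dy": 0,"dz": 0,"twist": 0.121},{"jaw": -1,"dx": 0,"dy": 0,"dz": 0,"twist": 0.121},{"jaw": -1,"dx": 0,"dy": 0,"dz": 0,"twist": 0.121},{"jaw": -1,"dx": 0,"dy": 0,"dz": 0,"twist": 0.121},{"jaw": -1,"dx": 0,"dy": 0,"dz": 0,"twist": 0.121},{"jaw": -1,"dx": 0,"dy": 0,"dz": 0,"twist": 0.121},{"jaw": -1,"dx": 0,"dy": 0,"dz": 0,"twist": 0.121},{"jaw": -1,"dx": 0,"dy": 0,"dz": 0,"twist": 0.121},{"jaw": -1,"dx": 0,"dy": 0,"dz": 0,"twist": 0.121},{"jaw": -1,"dx": 0,"dy": 0,"dz": 0,"twist": 0.121}])

```text
t: 6.38
eef_pos: [0.6083, -0.0579, 0.2888]
ee_rot: [3.139, -0.0, -1.524]
force: [-0.6, 0.2, -0.3]
width: 0.0007
gripper_force: 0.0
```

move_arm(increments=[{"jaw": -1,"dx": 0,"dy": 0,"dz": 0,"twist": 0.119},{"jaw": -1,"dx": 0,"dy": -0.0254,"dz": 0,"twist": 0},{"jaw": -1,"dx": 0,"dy": -0.0254,"dz": 0,"twist": 0},{"jaw": -1,"dx": 0,"dy": -0.0254,"dz": 0,"twist": 0},{"jaw": -1,"dx": 0,"dy": -0.0254,"dz": 0,"twist": 0},{"jaw": -1,"dx": 0,"dy": -0.0254,"dz": 0,"twist": 0},{"jaw": -1,"dx": 0,"dy": -0.0254,"dz": 0,"twist": 0},{"jaw": -1,"dx": 0,"dy": 0,"dz": 0,"twist": 0}])

```text
t: 7.05
eef_pos: [0.7635, -0.0682, 0.2861]
ee_rot: [3.138, -0.001, -1.637]
force: [-1.0, -0.6, -1.1]
width: 0.0006
gripper_force: 0.0
```

move_arm(increments=[{"jaw": -1,"dx": 0,"dy": 0,"dz": 0.02,"twist": 0},{"jaw": -1,"dx": 0,"dy": 0,"dz": 0.02,"twist": 0},{"jaw": -1,"dx": 0,"dy": 0,"dz": 0.02,"twist": 0},{"jaw": -1,"dx": 0,"dy": 0,"dz": 0.02,"twist": 0},{"jaw": -1,"dx": 0,"dy": 0,"dz": 0.015,"twist": 0},{"jaw": -1,"dx": 0,"dy": 0,"dz": 0.005,"twist": 0},{"jaw": -1,"dx": 0,"dy": 0,"dz": 0,"twist": 0}])

```text
t: 7.63
eef_pos: [0.7596, -0.068, 0.1873]
ee_rot: [3.137, -0.001, -1.637]
force: [-0.2, 0.0, -0.9]
width: 0.0006
gripper_force: 0.0
```

```bash
python3 - <<'E'
from station import arm
import cv2
a=arm.grab_frame("scene")
cv2.imwrite("pics/s2.png",cv2.resize(a[150:330,190:430],None,fx=3,fy=3))
s=arm.get_state();print(s["t"],s["eef_pos"],s["force"])
E
```

```text
7.6833 [ 0.7604301  -0.06792816  0.18919943] [-0.88484388 -0.56796586  0.27307006]
```

View pics/s2.png

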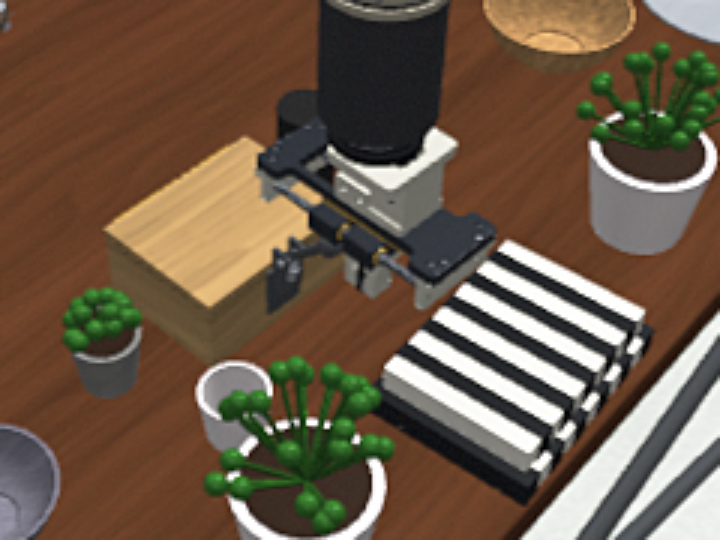

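The shut fingertips hang just outside the knob (crop 370,275), clear of the plants. Now push inwards.

move_arm(increments=[{"jaw": -1,"dx": 0,"dy": 0.01,"dz": 0,"twist": 0},{"jaw": -1,"dx": 0,"dy": 0.008,"dz": 0,"twist": 0},{"jaw": -1,"dx": 0,"dy": 0.008,"dz": 0,"twist": 0},{"jaw": -1,"dx": 0,"dy": 0.008,"dz": 0,"twist": 0}])

```text
t: 8.02
eef_pos: [0.7334, -0.0659, 0.1968]
ee_rot: [-3.123, -0.0, -1.634]
force: [20.8, -2.7, 17.0]
width: 0.0006
gripper_force: 10.7
```

move_arm(increments=[{"jaw": -1,"dx": 0,"dy": 0.008,"dz": 0,"twist": 0},{"jaw": -1,"dx": 0,"dy": 0.008,"dz": 0,"twist": 0},{"jaw": -1,"dx": 0,"dy": 0.008,"dz": 0,"twist": 0},{"jaw": -1,"dx": 0,"dy": 0.008,"dz": 0,"twist": 0}])

```text
t: 8.35
eef_pos: [0.6949, -0.0634, 0.1923]
ee_rot: [-3.138, 0.001, -1.637]
force: [-0.1, -0.3, 0.0]
width: 0.001
gripper_force: 0.1
```

```bash
python3 - <<'E'
from station import arm
import cv2,numpy as np
a=arm.grab_frame("scene");arm.grab_frame("top")
cv2.imwrite("pics/s3.png",cv2.resize(a[180:290,210:370],None,fx=5,fy=5))
for c in ["scene","top"]: print([(np.round(x["position"],3).tolist(),round(x["score"],2)) for x in arm.pinpoint(c,"catch_knob")[:2]])
s=arm.get_state();print(s["t"],s["eef_pos"],s["force"])
E
```

```text
[([0.669, -0.064, 0.154], 0.57)]
[([0.718, -0.182, -0.004], 0.44), ([0.656, -0.061, 0.154], 0.39)]
8.55 [ 0.6943372  -0.06348995  0.19001682] [-0.03504736 -0.39263396 -0.1864478 ]
```

View pics/s3.png

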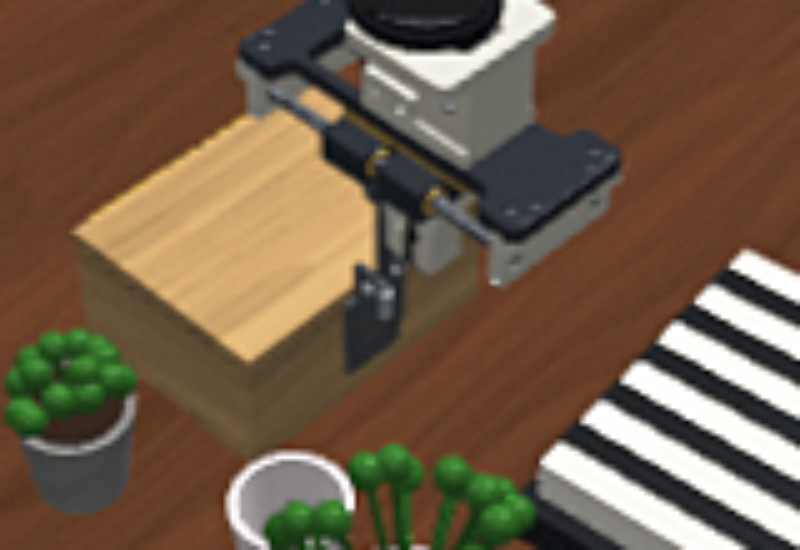

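The lever stands upright at crop (385,235), against the fingers. I'll push on slightly past upright.

move_arm(increments=[{"jaw": -1,"dx": 0,"dy": 0.008,"dz": 0,"twist": 0},{"jaw": -1,"dx": 0,"dy": 0.008,"dz": 0,"twist": 0},{"jaw": -1,"dx": 0,"dy": 0.006,"dz": 0,"twist": 0},{"jaw": -1,"dx": 0,"dy": 0,"dz": 0,"twist": 0},{"jaw": -1,"dx": 0,"dy": 0,"dz": 0,"twist": 0}])

```text
t: 8.97
eef_pos: [0.6727, -0.062, 0.1904]
ee_rot: [-3.141, -0.0, -1.637]
force: [0.0, 0.3, -0.2]
width: 0.0009
gripper_force: 0.0
```

move_arm(increments=[{"jaw": -1,"dx": 0,"dy": -0.02,"dz": 0,"twist": 0},{"jaw": -1,"dx": 0,"dy": -0.03,"dz": 0,"twist": 0},{"jaw": -1,"dx": 0,"dy": -0.03,"dz": 0,"twist": 0},{"jaw": -1,"dx": 0,"dy": 0,"dz": -0.04,"twist": 0},{"jaw": -1,"dx": 0,"dy": 0,"dz": -0.04,"twist": 0},{"jaw": -1,"dx": 0,"dy": 0,"dz": -0.04,"twist": 0},{"jaw": -1,"dx": 0,"dy": 0,"dz": 0,"twist": 0},{"jaw": -1,"dx": 0,"dy": 0,"dz": 0,"twist": 0}])

```text
t: 9.63
eef_pos: [0.7543, -0.0674, 0.314]
ee_rot: [-3.135, 0.001, -1.637]
force: [-0.1, 0.7, -1.0]
width: 0.0007
gripper_force: 0.0
```

```bash
python3 - <<'E'
from station import arm
import cv2,numpy as np
a=arm.grab_frame("scene");arm.grab_frame("top")
cv2.imwrite("pics/s4.png",cv2.resize(a[150:330,190:430],None,fx=3,fy=3))
for n in ["catch_knob","lid_edge","pillar","succulent","votive"]:
 for c in ["scene","top"]: print(n,[(np.round(x["position"],3).tolist(),round(x["score"],2)) for x in arm.pinpoint(c,n)[:2]])
s=arm.get_state();print(s["t"],s["eef_pos"],s["force"])
E
```

```text
catch_knob [([0.602, -0.064, 0.096], 0.48)]
catch_knob []
lid_edge [([0.658, -0.063, 0.088], 0.81), ([0.588, -0.061, -0.004], 0.5)]
lid_edge [([0.657, -0.062, 0.083], 0.83)]
pillar [([0.546, 0.099, -0.003], 0.57)]
pillar []
succulent [([0.588, -0.218, -0.005], 0.9), ([0.586, -0.057, 0.002], 0.54)]
succulent [([0.588, -0.216, -0.003], 0.86)]
votive [([0.711, -0.185, 0.002], 0.81), ([0.59, -0.217, -0.004], 0.63)]
votive [([0.718, -0.185, -0.001], 0.69)]
10.2333 [ 0.7528177  -0.06733853  0.30993538] [-0.08687459 -0.19955868  0.06044419]
```

View pics/s4.png

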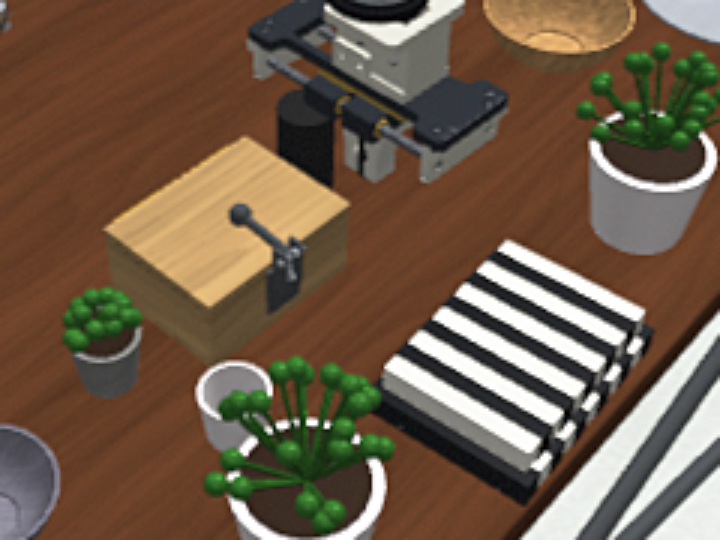

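The lever lies over the shut lid with its knob at crop (240,213). The measured knob position matches the closed stop, and the bystanders are where they were.

```bash
python3 -c "
from station import arm
print(arm.job_done())"
```

```text
the job is handed in; nothing more can be done
None
```

The lid is fully shut and the lever catch has snapped down onto it; the pillar candle, succulent and votive beside the box measured where they started, and the job was handed in at about 10 s.

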